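# Couple the control rod and snap the access cover shut

## Task

Couple the control rod in the wing-bay trainer: take the red-handled quick-release pin out of the wooden block and, through the access opening in the skin, push it down through the rod fork and the bellcrank arm until its handle sits on the fork. Then fit the blue access cover into the opening and press it down past its spring clips until it snaps in and lies flush on the green rim, and finish still pressing it down with about a kilogram of push, without letting up, while I check the gap all round. Leave the air drill, the ear defenders and the rivet jar where they are.

Things in the scene. Friction and masses are not known exactly. Their poses are not given: they have to be found in the camera images.
- pin_handle (a point): Centre of the red cylindrical handle (16 mm diameter, 25 mm tall) of the loose quick-release pin, 45 g; z points up. Below the handle: steel shank 10 mm in diameter, 30 mm long, tapered foot (tip 42.5 mm below this point). Above it: a button 10 mm wide, its top 17.5 mm above this point. It starts upright in the wooden block, the handle standing on the block's top.
- block_hole (a point): Mouth of the hole that holds the pin, in the top face of a fixed wooden block 60 (x) by 110 (y) by 45 mm high; the hole is 12.5 mm wide and 36 mm deep and lies 30 mm from the block's middle towards the block's -y end. The steel pin heads in the rest of the block are 4 mm high.
- fork_hole (a point): Centre of the hole in the top face of the dark steel rod fork, under the middle of the opening, 20 mm below the rim. The vertical hole is 11.5 mm wide with a bevelled mouth and runs on in line (12 mm wide) through the brass bellcrank arm and the lower fork lug, 20 mm in all, open below. With the pin home the handle stands on this face, pin_handle 12.5 mm above this point.
- opening (a point): Centre of the rectangular access opening in the fixed aluminium wing-bay box (180 by 220 mm, rounded nose on its +x side), level with the top face of the green rim, 85 mm above the bench. x runs across the opening (64 mm wide), y along it (104 mm long), z up. Under each long edge are two steel spring clips, their round noses 8 mm below the rim, 53 mm clear between opposite noses.
- doubler: The green rim round the opening, 110 by 150 mm outside, top face level with opening; it carries the cover's flange. Origin on the bench under the opening's middle, same axes.
- cover_grip (a point): Centre of the raised blister on the loose blue access cover, 110 g; x across the cover, y along it, z up. The hollow blister is 32 mm wide (x), 70 mm long (y) and rises 24 mm above the flange; this point is 12 mm above the flange's top face. The flange is 84 (x) by 124 (y) by 2 mm. The cover starts skirt down on the bench with this point 35.3 mm above it. Either way round fits.
- cover: The same cover; origin at its skirt's lower edge, 35.3 mm below cover_grip. The skirt hangs 21.3 mm below the flange, 59 (x, over its beads) by 98 mm (y), tapered below the beads. Set in the opening it rests on the clips, flange about 10 mm above the rim. About 12 N spreads them; the force drops as the beads pass (flange about 5.5 mm up). Home: flange on the rim, cover_grip 14 mm above opening.
- air_drill: Bystander: pistol air drill lying on its side, black body, red handle, about 120 by 210 mm, 42 mm high; origin on the bench under the body. Leave alone.
- ear_defenders: Bystander: red ear defenders with a black headband, about 140 by 165 mm, 86 mm high; origin on the bench between the cups. Leave alone.
- rivet_jar: Bystander: jar 64 mm in diameter and 78 mm high with a yellow lid; origin at the centre of its underside. Leave alone.
Mind the look-alikes: they are no part of the job. Of the things that look like the cover, the smallest one is meant.

How it is judged:
On the way, in this order (a step that is already met when the one before it is completed fails the run):
1. the pin is home through the fork and the bellcrank arm (z of pin_handle in the frame of fork_hole below 0.015 m and horizontal distance between pin_handle and fork_hole below 0.004 m and angle between pin_handle's own z axis and vertical below 0.12 rad), for 0.2 s.
2. the cover has snapped past its clips and lies on the rim (z of cover_grip in the frame of opening below 0.016 m and horizontal distance between cover_grip and opening below 0.005 m and angle between the x axis of cover_grip and the x axis of opening, either way round below 0.08 rad and angle between cover_grip's own z axis and vertical below 0.04 rad), for 0.2 s.
At the end, for the whole second after the job is handed in: Pin home: handle within 2.5 mm of the fork face and 4 mm of the hole axis. Cover snapped in: flush on the rim within 1.5 mm, centred within 5 mm, square within 0.08 rad, level within 0.03 rad. The robot still presses it on the rim with 5 to 40 N through the last second (z of pin_handle in the frame of fork_hole below 0.015 m and horizontal distance between pin_handle and fork_hole below 0.004 m and z of cover_grip in the frame of opening below 0.0155 m and horizontal distance between cover_grip and opening below 0.005 m and angle between the x axis of cover_grip and the x axis of opening, either way round below 0.08 rad and angle between cover_grip's own z axis and vertical below 0.03 rad and contact force between cover and doubler between 5 and 40 N and contact force between any of the fingers, the arm and cover above 3 N); the arm keeps its last pose, push and grip.
It fails at once if the air drill, the ear defenders or the rivet jar was moved more than 20 mm (distance of any of air_drill, ear_defenders, rivet_jar from where it was at the start of the episode above 0.02 m).
It also fails if it takes over 69 s, if anything falls off the work surface, if the arm or the gripper's body presses on something with over 40 N, if the wrist force passes 120 N, or if a joint passes its speed limit or range.

## Robot

A 7-joint arm with a two-finger parallel gripper is mounted at the origin on the work surface. World frame = base frame: x ahead of the robot, y to its left, z up, the work surface at z = 0. Lengths are in m, angles in rad, forces in N, time in s.
With the tool pointing down it reaches from about 0.35 to 0.9 m from the base axis. Payload 8.1 kg.
Tool frame: the origin (TCP) lies between the finger pads; the fingertips stand ahead of it and the grasp point (between the pads) is the TCP (arm.nose_length is the z of the fingertips in the tool frame, in m); z points along the fingers, y is the line along which they close (so a half turn about z gives the same grasp; the last joint's range is limited). The gripper opens to 92 mm and grips with 3 to 60 N. Pads are 19 mm wide; open, the fingers measure 130 mm over their backs; the gripper's body (75 mm by 190 mm) begins 47 mm behind the grasp point.
Start: joints at [-1.368, 0.434, 0.025, 1.573, -0.012, 1.134, -0.075], TCP at [0.188, 0.596, 0.246] pointing down, gripper open.
Joint ranges: [-2.62, 2.62], [-0.44, 2.09], [-1.27, 1.32], [0.08, 2.57], [-1.32, 4.46], [0.12, 2], [-2.74, 2.74]. Speed limits (rad/s): [2.22, 2.22, 3.01, 3.01, 3.14, 3.14, 3.14].

## Interface

Orientations are given as a rotation vector (axis times angle).
In Python, from cell import sensors, optics, arm gives the robot as it stands.
- The arm moves only by the tool arm_command, never from a script. Its argument "deltas" is one flat list of numbers, 7 for each row, row after row: the turn, a rotation vector about the world's x, y, z as a fraction of full scale, then the shift along the world's x, y, z as a fraction of full scale, then the finger opening in mm, from 0 to 91.8. In form: [wx, wy, wz, dx, dy, dz, fingers, wx, wy, wz, dx, dy, dz, fingers, ...]. A call has 1 to 20 rows; each row is the pose to reach, as a shift and turn from the pose commanded when the call began; what a row does not reach only later rows make up. Full scale, the value 1, is 1 m for a shift and 90 degrees for a turn. A row lasts 1/10 s, in which the tool goes at most 50 mm and 8.59 degrees, less where a joint would pass 70% of its speed; a pose out of reach is approached as far as the arm can. A call with a number of a shift or a turn outside -1 to 1 is refused whole. A call with a gripper value outside its range is refused whole. The fingers move at their own pace and stop on an object; "force" is the grip in N (left out, the last holds). Time passes only in rows, so rows that repeat a pose let the fingers close. It gives the time, the measured TCP pose, the force, the opening and the grip force at its end, in the units of the state.
- sensors.observe(): the state, without advancing time (a new reading comes with each control period).
- optics.get_image(name): name is "side" or "top"; returns the picture (480x640x3 uint8, blue, green, red); there is no depth.
- optics.calibration(name): a dict with "camera_matrix" (3x3 intrinsics, pixels), "D" ([k1, k2, p1, p2, k3] as OpenCV has them; the pictures are not rectified), "rvec" (rotation vector, rad) and "tvec" (3), from world to camera coordinates, as OpenCV has them. Camera axes: x right, y down, z forward; pixel columns grow to the right and rows downward; lengths in m; the calibration is good to about 2 mm. A picture is of the moment at which its call begins. calibration takes no time and is no camera call.
- arm.sign_off(): hands the job in; it is judged then, once.
The state is a dict: "clock": time; "joints": joint angles; "dq": joint speeds; "joint_efforts": joint torques, N m; "position": TCP position; "ee_rot": TCP orientation; "force": force on the tool from outside, world axes, zero at the start; "ft_torque": the same for the moment, N m; "width": opening from 0.0 (shut) to 1.0 (fully open); "gripper_force": force on a finger pad.
Only numpy, scipy, OpenCV 4.12 (cv2) and the standard library are available. Lean on these libraries where they do the work, as an engineer would, in place of code of your own. Each camera call takes 0.05 s, during which the arm holds its last target. There are 200 camera calls.

## Working session

There is one attempt and no reset: what is moved stays moved. The work goes in short steps, Python scripts to look and compute and a tool call to move; the robot and the scene stay as the last step left them, time stands still between calls to the robot, and variables do not carry over. Pictures are saved under pics/ and viewed, at most 10 in all, crops included, and the job is handed in when it is done.

Besides the shell and the picture viewer there is one more tool, called after "Emit:" in YAML: its name, and indented under it one key for each argument. arm_command: Moves the arm, as the interface text tells. Its arguments: {"type":"object","properties":{"deltas":{"type":"array","items":{"type":"number"}},"force":{"type":"number"}},"required":["deltas"]}

```bash
ls; mkdir -p pics
python3 - <<'E'
from cell import sensors, optics, arm
import cv2, numpy as np
for n in("top","side"):
    cv2.imwrite(f"pics/{n}0.png",optics.get_image(n))
    c=optics.calibration(n); print(n,{k:np.round(v,4).tolist() for k,v in c.items()})
    R=cv2.Rodrigues(np.array(c["rvec"],float))[0]; print(-R.T@np.array(c["tvec"]).ravel())
s=sensors.observe(); print({k:np.round(v,4).tolist() for k,v in s.items()}, arm.nose_length)
E
```

```text
pics
top {'camera_matrix': [[480.839, 0.0, 314.7235], [0.0, 480.839, 241.1476], [0.0, 0.0, 1.0]], 'D': [-0.0503, 0.0, 0.0, 0.0, 0.0], 'rvec': [2.1021, -2.1575, 0.2005], 'tvec': [-0.0881, 0.5132, 1.2843]}
[ 0.27173628 -0.08896683  1.35598967]
side {'camera_matrix': [[564.8366, 0.0, 327.841], [0.0, 564.8366, 246.7471], [0.0, 0.0, 1.0]], 'D': [-0.0286, 0.0, 0.0, 0.0, 0.0], 'rvec': [2.423, -0.3604, 0.1223], 'tvec': [-0.5267, 0.0895, 1.2117]}
[ 0.3055211  -0.83170567  0.98422915]
{'clock': 0.1, 'joints': [-1.3676, 0.4351, 0.025, 1.574, -0.0116, 1.134, -0.0751], 'dq': [-0.0009, -0.0004, -0.0011, -0.0038, 0.0001, 0.0008, 0.0008], 'joint_efforts': [0.0032, -66.9122, 0.988, -31.5144, -0.0605, 0.0376, 0.0001], 'position': [0.1881, 0.5956, 0.2451], 'ee_rot': [-0.4785, -3.1049, 0.0021], 'force': [-0.0512, -0.6255, 0.4088], 'ft_torque': [0.0099, 0.0284, 0.0], 'gripper_force': 0.0, 'width': 0.9971} 0.019
```

View pics/top0.png

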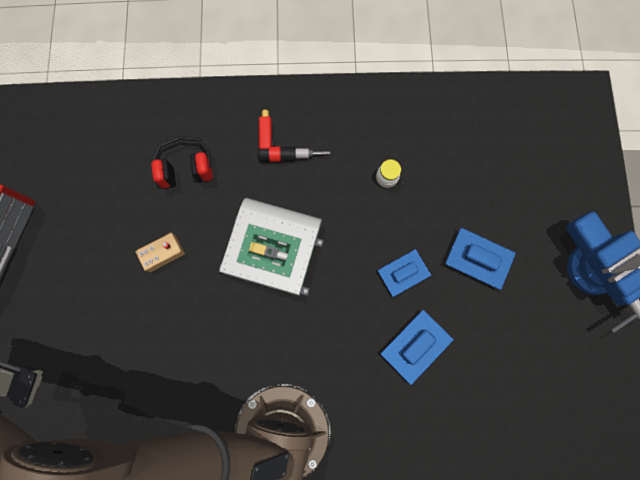

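View pics/side0.png

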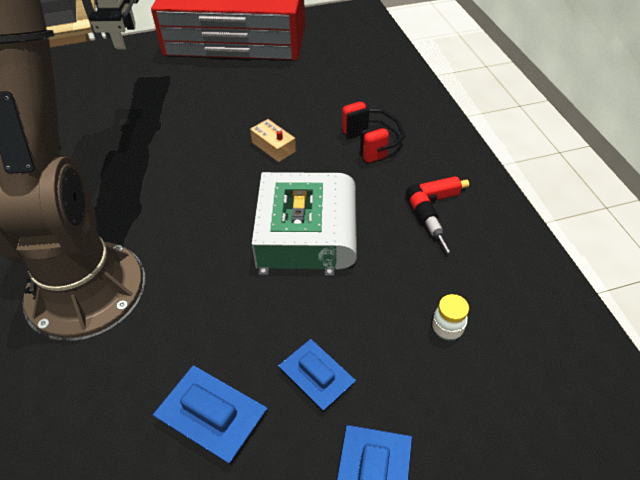

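The top picture shows the following (column, row):
- **Red-handled pin:** in the block at (167,245). Other red items are the ear defenders (182,165), the drill handle (265,130) and the tool chest (15,195).
- **Cover candidates:** blue items at (404,271), which is the smallest, (481,258) and (417,347). The blue vise at (600,250) is not a cover. I choose (404,271).
- **Opening:** about (268,250).

In the side picture these are the pin (280,134), the opening (298,207) and the small cover (317,373).

```bash
cat > h.py <<'E'
import cv2, numpy as np
from cell import sensors, optics, arm
C={n:optics.calibration(n) for n in("top","side")}
def ray(n,uv):
    c=C[n];K=np.array(c["camera_matrix"],float);D=np.array(c["D"],float).ravel()
    R=cv2.Rodrigues(np.array(c["rvec"],float))[0];t=np.array(c["tvec"],float).ravel()
    p=cv2.undistortPoints(np.array(uv,float).reshape(-1,1,2),K,D).reshape(-1,2)
    return -R.T@t, np.c_[p,np.ones(len(p))]@R
def plane(n,uv,z):
    o,d=ray(n,uv); return o+d*((z-o[2])/d[:,2])[:,None]
def tri(a,b):
    o1,d1=ray("top",a);o2,d2=ray("side",b);d1=d1[0];d2=d2[0]
    s=np.linalg.lstsq(np.c_[d1,-d2],o2-o1,rcond=None)[0]
    p,q=o1+s[0]*d1,o2+s[1]*d2; return (p+q)/2,np.linalg.norm(p-q)
def pix(n,P):
    c=C[n];return cv2.projectPoints(np.array(P,float).reshape(-1,3),np.array(c["rvec"],float),np.array(c["tvec"],float),np.array(c["camera_matrix"],float),np.array(c["D"],float))[0].reshape(-1,2)
def blobs(m,amin=15):
    cs,_=cv2.findContours(m.astype(np.uint8),cv2.RETR_EXTERNAL,cv2.CHAIN_APPROX_NONE)
    return [c for c in cs if cv2.contourArea(c)>=amin]
def cen(c):
    m=cv2.moments(c);return (m["m10"]/m["m00"],m["m01"]/m["m00"])
def rect(n,c,z):
    P=plane(n,c.reshape(-1,2),z)[:,:2]
    (x,y),(w,h),a=cv2.minAreaRect((P*1000).astype(np.float32))
    if w>h: w,h,a=h,w,a-90   # a: direction of short side (x axis)
    return np.round([x,y,w,h,(a+90)%180-90],2)
E
cat > m.py <<'E'
from h import *
I={n:cv2.imread(f"pics/{n}0.png") for n in("top","side")}
H={n:cv2.cvtColor(I[n],cv2.COLOR_BGR2HSV) for n in I}
box={"top":((130,230,190,275),(215,195,325,300)),"side":((245,115,300,165),(245,165,345,260))}
def near(n,c,b): u,v=cen(c);return b[0]<u<b[2] and b[1]<v<b[3]
pp={}
for n in I:
    h,s,v=cv2.split(H[n])
    red=((h<6)|(h>174))&(s>140)&(v>60)
    for c in blobs(red,4):
        if near(n,c,box[n][0]): print(n,"red",cen(c),cv2.contourArea(c),cv2.boundingRect(c)); pp[n]=cen(c)
    gr=(h>45)&(h<90)&(s>70)&(v>50)
    for c in blobs(gr,300):
        if near(n,c,box[n][1]): print(n,"green",cv2.contourArea(c),"rim mm",rect(n,c,.085))
    bl=(h>100)&(h<118)&(s>120)&(v>60)
    for c in blobs(bl,500): print(n,"blue",np.round(cen(c)),cv2.contourArea(c),"flange",rect(n,c,.0233))
    wd=(h>8)&(h<25)&(s>60)&(v>110)
    for c in blobs(wd,100):
        if near(n,c,box[n][0]): print(n,"wood",rect(n,c,.045))
    if n in pp: print("pin plane .0575",plane(n,pp[n],.0575).round(4))
print("pin tri",tri(pp["top"],pp["side"]))
a=cv2.resize(I["top"][228:278,130:190],None,fx=6,fy=6,interpolation=2)
b=cv2.resize(I["top"][215:290,228:318],None,fx=4,fy=4,interpolation=2)
c=cv2.resize(I["side"][175:240,260:335],None,fx=5,fy=5,interpolation=2)[:300,:360]
d=cv2.resize(I["top"][240:305,370:440],None,fx=4.6,fy=4.6,interpolation=2)
o=np.zeros((600,740,3),np.uint8)
for im,y,x in((a,0,0),(b,0,370),(c,300,0),(d,300,370)): o[y:y+im.shape[0],x:x+im.shape[1]]=im[:600-y,:740-x]
cv2.imwrite("pics/crop.png",o)
E
python3 m.py
```

```text
top red (167.0, 245.5333333333333) 5.0 (164, 243, 5, 5)
top green 1939.0 rim mm [482.86  22.92 106.5  146.42 -17.65]
top blue [417. 347.] 2703.0 flange [ 216.73 -372.15  118.39  171.56   43.41]
top blue [404. 273.] 1344.0 flange [ 420.03 -348.07   87.72  127.25   27.1 ]
top blue [480. 258.] 2422.5 flange [ 454.92 -567.26  118.48  173.16  -27.  ]
top blue [601. 259.] 4006.0 flange [ 448.2  -925.27  215.8   259.04   81.64]
top wood [494.67 333.68  65.57 115.32  27.05]
pin plane .0575 [[0.5069 0.3051 0.0575]]
side red (279.18, 135.04) 25.0 (277, 131, 5, 9)
side green 1617.5 rim mm [ 443.   -116.54   57.75  168.43   72.91]
side green 2260.0 rim mm [486.23  20.63 107.93 147.88 -17.76]
side blue [374. 455.] 3340.0 flange [ 474.43 -529.43   96.17  116.28   62.73]
side blue [210. 413.] 5803.5 flange [ 218.63 -366.34  116.94  171.96   43.12]
side blue [317. 374.] 2702.5 flange [ 422.43 -349.06   85.59  125.55   27.08]
side wood [495.06 311.15  90.69 153.    26.55]
pin plane .0575 [[0.5122 0.3051 0.0575]]
pin tri (array([0.5096367 , 0.30520122, 0.05704925]), np.float64(0.005218195372872364))
```

View pics/crop.png

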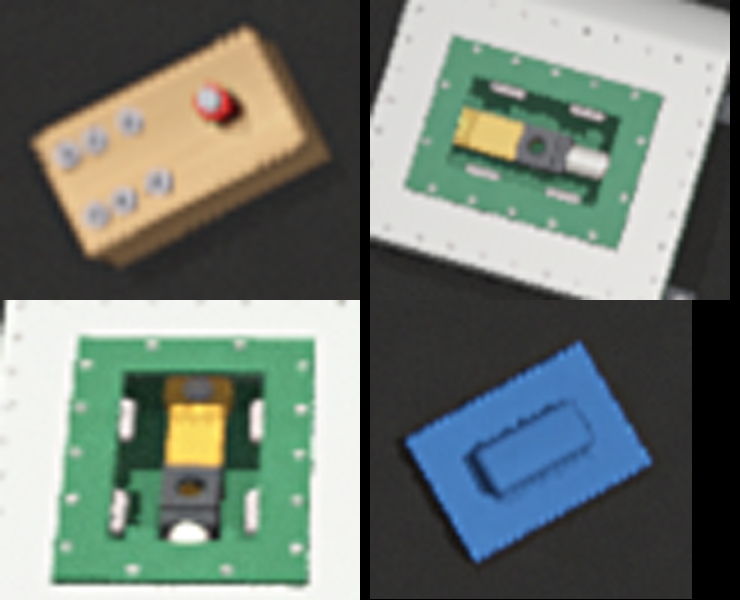

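The crops show the single red-handled pin at the block's -y end, seven steel heads elsewhere in the block, the dark fork with its hole, and the smallest blue cover. The measured sizes match the description: rim 107x147 mm, flange about 86x126 mm and pin height 0.057 m.

Moving above the pin now. I'll turn 90° first, so I can centre the pin in both directions.

Emit:
arm_command:
  deltas: [0, 0, -1, 0.3215, -0.291, -0.126, 50, 0, 0, -1, 0.3215, -0.291, -0.126, 50, 0, 0, -1, 0.3215, -0.291, -0.126, 50, 0, 0, -1, 0.3215, -0.291, -0.126, 50, 0, 0, -1, 0.3215, -0.291, -0.126, 50, 0, 0, -1, 0.3215, -0.291, -0.126, 50, 0, 0, -1, 0.3215, -0.291, -0.126, 50, 0, 0, -1, 0.3215, -0.291, -0.126, 50, 0, 0, -1, 0.3215, -0.291, -0.126, 50, 0, 0, -1, 0.3215, -0.291, -0.126, 50, 0, 0, -1, 0.3215, -0.291, -0.126, 50, 0, 0, -1, 0.3215, -0.291, -0.126, 50, 0, 0, -1, 0.3215, -0.291, -0.126, 50, 0, 0, -1, 0.3215, -0.291, -0.126, 50, 0, 0, -1, 0.3215, -0.291, -0.126, 50, 0, 0, -1, 0.3215, -0.291, -0.126, 50]
  force: 10

```text
clock: 1.7
position: [0.5096, 0.3052, 0.1199]
ee_rot: [-2.533, -1.858, -0.0]
force: [-0.5, -0.2, 0.9]
width: 0.545
gripper_force: 0.0
```

Run:
```python
from h import *
s=sensors.observe(); print({k:np.round(s[k],4).tolist() for k in("clock","position","ee_rot","joints","force","width")})
f=lambda X,k,o:(X+.5)/k-.5+o
I={n:cv2.imread(f"pics/{n}0.png") for n in("top","side")}
# refine fork hole: dark fork / hole pixels
t0=(f(168,4,228),f(147,4,215)); s0=(f(190,5,260),f(187,5,175))
print(t0,s0,plane("top",t0,.065),plane("side",s0,.065),tri(t0,s0))
# fork: dark grey low saturation blob
for n,b in(("top",(250,240,295,265)),("side",(285,200,312,230))):
    g=cv2.cvtColor(I[n],cv2.COLOR_BGR2HSV)[b[1]:b[3],b[0]:b[2]]
    m=((g[...,1]<70)&(g[...,2]<110)&(g[...,2]>40)).astype(np.uint8)
    for c in blobs(m,10): c=c+[b[0],b[1]]; print(n,"fork",cen(c),cv2.boundingRect(c),rect(n,c,.065))
```

```text
{'clock': 1.7, 'position': [0.5096, 0.3052, 0.1199], 'ee_rot': [-2.5329, -1.8583, -0.0004], 'joints': [-0.9393, 0.5411, 0.4477, 1.8188, -0.3018, 0.8491, -0.6509], 'force': [-0.505, -0.1838, 0.882], 'width': 0.545}
(269.625, 251.375) (297.6, 212.0) [[0.48228794 0.02204355 0.065     ]] [[0.48650301 0.02156741 0.065     ]] (array([0.48452764, 0.02205495, 0.0642348 ]), np.float64(0.0041779501812902456))
top fork (269.1111111111111, 251.0) (267, 249, 5, 5) [483.35  23.74  10.88  11.14  89.41]
side fork (297.5611814345991, 217.25316455696202) (292, 208, 13, 15) [485.07  12.61  26.67  41.83 -15.24]
side fork (296.97222222222223, 210.7361111111111) (292, 207, 10, 8) [483.26  25.57  15.6   26.76  48.56]
```

Emit:
arm_command:
  deltas: [0, 0, 0, 0, 0, -0.025, 50, 0, 0, 0, 0, 0, -0.045, 50, 0, 0, 0, 0, 0, -0.0495, 50, 0, 0, 0, 0, 0, -0.0495, 10, 0, 0, 0, 0, 0, -0.0495, 10, 0, 0, 0, 0, 0, -0.0495, 10, 0, 0, 0, 0, 0, -0.0495, 10, 0, 0, 0, 0, 0, -0.0495, 10, 0, 0, 0, 0, 0, -0.0495, 10, 0, 0, 0, 0, 0, -0.0495, 10]
  force: 10

```text
clock: 2.7
position: [0.51, 0.3052, 0.0707]
ee_rot: [-2.534, -1.857, -0.001]
force: [-0.5, 0.5, 5.5]
width: 0.168
gripper_force: 10.0
```

Emit:
arm_command:
  deltas: [0, 0, 0, 0, 0, 0, 50, 0, 0, 0, 0, 0, 0, 50, 0, 0, 0, 0, 0, 0, 50, 0, 0, 0.1, 0, 0, 0, 50, 0, 0, 0.2, 0, 0, 0, 50, 0, 0, 0.3, 0, 0, 0, 50, 0, 0, 0.4, 0, 0, 0, 50, 0, 0, 0.5, 0, 0, 0, 50, 0, 0, 0.6, 0, 0, 0, 50, 0, 0, 0.7, 0, 0, 0, 50, 0, 0, 0.8, 0, 0, 0, 50, 0, 0, 0.9, 0, 0, 0, 50, 0, 0, 1, 0, 0, 0, 50, 0, 0, 1, 0, 0, 0, 40]

```text
clock: 4.1
position: [0.5097, 0.3047, 0.07]
ee_rot: [-0.47, -3.106, 0.0]
force: [0.2, 0.2, 0.2]
width: 0.499
gripper_force: 0.0
```

Emit:
arm_command:
  deltas: [0, 0, 0, 0, 0, 0, 10, 0, 0, 0, 0, 0, 0, 10, 0, 0, 0, 0, 0, 0, 10, 0, 0, 0, 0, 0, 0, 10, 0, 0, 0, 0, 0, 0, 10, 0, 0, 0, 0, 0, 0, 10]
  force: 20

```text
clock: 4.7
position: [0.5099, 0.3057, 0.0704]
ee_rot: [0.478, 3.104, 0.002]
force: [0.9, 2.4, -0.2]
width: 0.171
gripper_force: 20.0
```

Emit:
arm_command:
  deltas: [0, 0, 0, 0, 0, 0.02, 10, 0, 0, 0, 0, 0, 0.06, 10, 0, 0, 0, 0, 0, 0.085, 10, 0, 0, 0, -0.025, -0.283, 0.085, 10, 0, 0, 0, -0.025, -0.283, 0.085, 10, 0, 0, 0, -0.025, -0.283, 0.085, 10, 0, 0, 0, -0.025, -0.283, 0.085, 10, 0, 0, 0, -0.025, -0.283, 0.085, 10, 0, 0, 0, -0.025, -0.283, 0.085, 10, 0, 0, 0, -0.025, -0.283, 0.085, 10, 0, 0, 0, -0.025, -0.283, 0.085, 10, 0, 0, 0, -0.025, -0.283, 0.085, 10]
  force: 30

```text
clock: 5.9
position: [0.4847, 0.0231, 0.1552]
ee_rot: [-0.477, -3.105, -0.001]
force: [-0.2, 0.1, -0.6]
width: 0.164
gripper_force: 29.9
```

Run:
```python
from h import *
I={n:optics.get_image(n) for n in("top","side")}
for n in I: cv2.imwrite(f"pics/{n}1.png",I[n])
s=sensors.observe(); print(s["clock"],s["position"],s["force"],s["width"])
a=cv2.resize(I["top"][205:305,220:330],None,fx=3.6,fy=3.6,interpolation=2)
b=cv2.resize(I["side"][90:240,250:350],None,fx=3.9,fy=3.9,interpolation=2)
o=np.zeros((590,800,3),np.uint8);o[:a.shape[0],:a.shape[1]]=a;o[:b.shape[0],400:400+b.shape[1]]=b
cv2.imwrite("pics/crop1.png",o)
P=s["position"]; 
for n in I: print(n,"expected pin tip pix",pix(n,P-[0,0,.0555]),"handle",pix(n,P-[0,0,.013]))
```

```text
6.0 [0.48469728 0.02340823 0.15514744] [-0.53299594  0.19840402 -0.36280289] 0.16798415448913626
top expected pin tip pix [[267.95609797 248.41238059]] handle [[266.44743891 245.67680085]]
side expected pin tip pix [[295.84382133 200.71311672]] handle [[294.85976664 186.70576211]]
```

View pics/crop1.png

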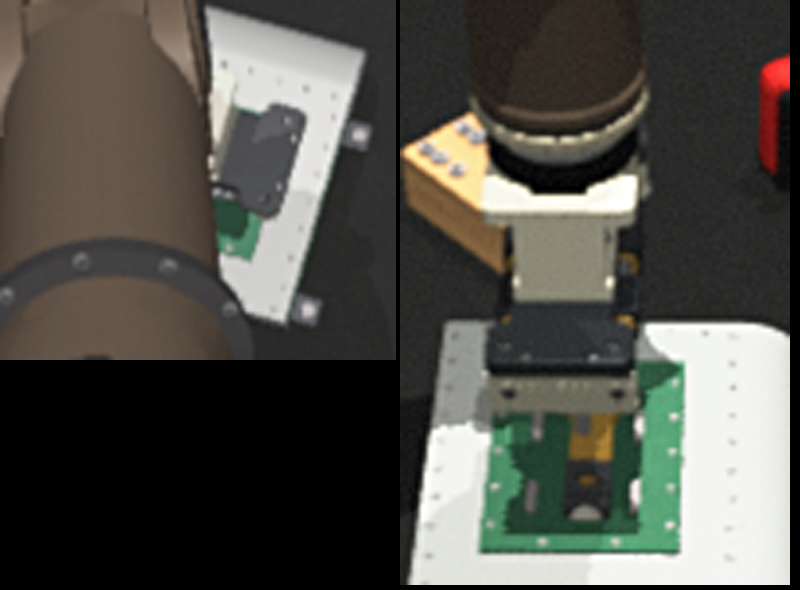

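The side crop shows the gripper over the opening, with the fingers hiding the pin and the fork hole visible at about crop (586,482). I'll go by the measured coordinates and feel for the hole.

Emit:
arm_command:
  deltas: [0, 0, 0, 0, 0, -0.02, 10, 0, 0, 0, 0, 0, -0.03, 10, 0, 0, 0, 0, 0, -0.03, 10, 0, 0, 0, 0, 0, -0.03, 10]

```text
clock: 6.4
position: [0.4846, 0.0224, 0.1252]
ee_rot: [-0.477, -3.104, 0.0]
force: [-0.2, -0.5, -0.5]
width: 0.161
gripper_force: 29.9
```

Emit:
arm_command:
  deltas: [0, 0, 0, 0, 0, -0.003, 10, 0, 0, 0, 0, 0, -0.005, 10, 0, 0, 0, 0, 0, -0.0065, 10, 0, 0, 0, 0, 0, -0.008, 10, 0, 0, 0, 0, 0, -0.0095, 10, 0, 0, 0, 0, 0, -0.0095, 10]

```text
clock: 7.0
position: [0.4846, 0.022, 0.1156]
ee_rot: [-0.479, -3.105, 0.0]
force: [0.1, -0.2, -1.0]
width: 0.164
gripper_force: 29.9
```

Emit:
arm_command:
  deltas: [0, 0, 0, 0, 0, -0.003, 10, 0, 0, 0, 0, 0, -0.006, 10, 0, 0, 0, 0, 0, -0.009, 10, 0, 0, 0, 0, 0, -0.012, 10, 0, 0, 0, 0, 0, -0.012, 10]

```text
clock: 7.5
position: [0.4846, 0.0221, 0.1033]
ee_rot: [-0.478, -3.105, -0.0]
force: [1.1, 0.4, -1.4]
width: 0.166
gripper_force: 29.9
```

Emit:
arm_command:
  deltas: [0, 0, 0, 0, 0, -0.003, 10, 0, 0, 0, 0, 0, -0.006, 10, 0, 0, 0, 0, 0, -0.009, 10, 0, 0, 0, 0, 0, -0.0115, 10, 0, 0, 0, 0, 0, -0.0135, 10, 0, 0, 0, 0, 0, -0.0145, 10, 0, 0, 0, 0, 0, -0.0145, 10]

```text
clock: 8.2
position: [0.485, 0.0222, 0.09]
ee_rot: [0.478, 3.104, 0.001]
force: [-2.3, 0.3, 11.4]
width: 0.164
gripper_force: 30.0
```

The pin is seated: the TCP is at 0.090 m, where about 0.0905 m was expected, with 11 N of contact. Next I release it, retreat and look.

Emit:
arm_command:
  deltas: [0, 0, 0, 0, 0, 0.001, 36, 0, 0, 0, 0, 0, 0.001, 36, 0, 0, 0, 0, 0, 0.001, 36, 0, 0, 0, 0, 0, 0.001, 36, 0, 0, 0, 0, 0, 0.02, 36, 0, 0, 0, 0, 0, 0.06, 50, 0, 0, 0, 0, 0, 0.11, 70, 0, 0, -0.25, -0.03, -0.1, 0.11, 70, 0, 0, -0.5, -0.06, -0.3, 0.11, 70, 0, 0, -0.5, -0.06, -0.3, 0.11, 70, 0, 0, -0.5, -0.06, -0.3, 0.11, 70, 0, 0, -0.5, -0.06, -0.3, 0.11, 70, 0, 0, -0.5, -0.06, -0.3, 0.11, 70, 0, 0, -0.5, -0.06, -0.3, 0.11, 70, 0, 0, -0.5, -0.06, -0.3, 0.11, 70, 0, 0, -0.5, -0.06, -0.3, 0.11, 70]

```text
clock: 9.8
position: [0.4249, -0.2767, 0.1989]
ee_rot: [-1.628, -2.686, -0.001]
force: [0.7, 0.4, -0.4]
width: 0.763
gripper_force: 0.0
```

Run:
```python
from h import *
I={n:optics.get_image(n) for n in("top","side")}
for n in I: cv2.imwrite(f"pics/{n}2.png",I[n])
s=sensors.observe(); print(s["clock"],s["position"],s["ee_rot"],s["joints"],s["force"],s["width"])
pp={}
for n,b in(("top",(255,235,285,265)),("side",(280,190,315,225))):
    g=cv2.cvtColor(I[n],cv2.COLOR_BGR2HSV);h,sa,v=cv2.split(g)
    m=(((h<6)|(h>174))&(sa>140)&(v>60))
    for c in blobs(m,3):
        u=cen(c)
        if b[0]<u[0]<b[2] and b[1]<u[1]<b[3]: pp[n]=u;print(n,u,plane(n,u,.0775))
    for c in blobs((h>100)&(h<118)&(sa>120)&(v>60),500): print(n,"blue",np.round(cen(c)),rect(n,c,.0233))
if len(pp)==2: print(tri(pp["top"],pp["side"]))
a=cv2.resize(I["top"][205:305,220:450],None,fx=3.4,fy=3.4,interpolation=2)[:300]
b=cv2.resize(I["side"][170:245,250:350],None,fx=3.9,fy=3.9,interpolation=2)
o=np.zeros((590,785,3),np.uint8);o[:300,:a.shape[1]]=a;o[297:297+b.shape[0],:b.shape[1]]=b
cv2.imwrite("pics/crop2.png",o)
```

```text
9.9 [ 0.42522211 -0.27620101  0.1990495 ] [-1.62621619e+00 -2.68720236e+00 -1.07898503e-03] [ 0.21115136  0.2950852   0.3285412   1.93774297 -0.11840495  0.92771065
  1.08007918] [ 0.39441171  0.07639355 -0.60307308] 0.7627203769817543
top (269.23809523809524, 252.33333333333331) [[0.4776635  0.02203571 0.0775    ]]
top blue [423. 347.] [ 216.19 -372.66  116.52  171.54   43.41]
top blue [481. 258.] [ 454.48 -568.06  118.43  171.31  -27.02]
top blue [601. 259.] [ 448.23 -925.27  215.8   259.74   81.64]
side blue [374. 455.] [ 474.36 -529.4    96.17  116.23   62.72]
side blue [210. 413.] [ 218.56 -366.4   117.07  171.79   42.98]
side blue [317. 374.] [ 422.48 -349.01   85.54  125.52   27.14]
```

View pics/crop2.png

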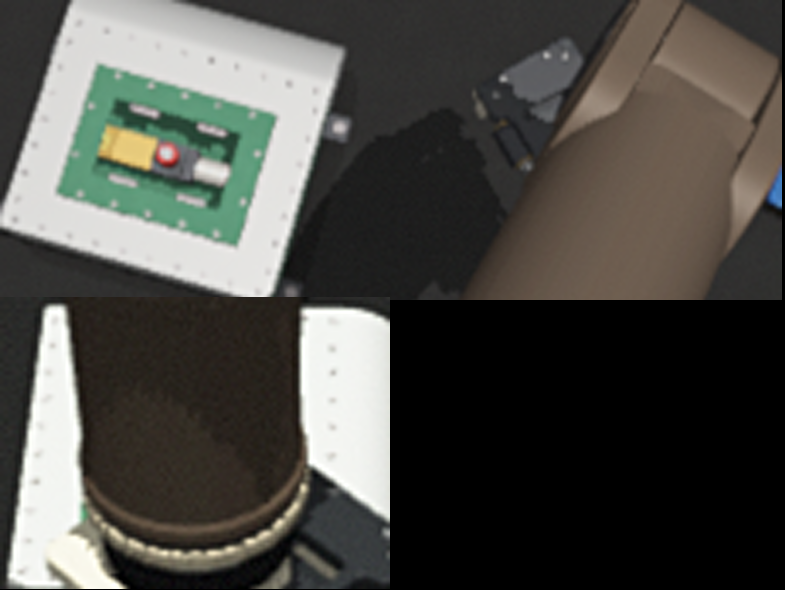

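The top crop shows the red pin upright in the fork at about crop (167,155), full pixel (269,252). The grasp put the hole at (0.4848, 0.0222). Next I take the cover at (0.4212, -0.3486), yaw 27.1°; both views agree on it.

Emit:
arm_command:
  deltas: [0, 0, 0, -0.0033, -0.0706, -0.05, 60, 0, 0, 0, -0.0033, -0.0706, -0.1, 60, 0, 0, 0, -0.0033, -0.0706, -0.12, 60, 0, 0, 0, -0.0033, -0.0706, -0.14, 60, 0, 0, 0, -0.0033, -0.0706, -0.15, 60, 0, 0, 0, -0.0033, -0.0706, -0.1555, 60, 0, 0, 0, -0.0033, -0.0706, -0.1555, 60]

```text
clock: 10.6
position: [0.4222, -0.3479, 0.0441]
ee_rot: [1.628, 2.686, 0.001]
force: [0.5, -0.5, -0.3]
width: 0.652
gripper_force: 0.0
```

Emit:
arm_command:
  deltas: [0, 0, 0, 0, 0, 0, 25, 0, 0, 0, 0, 0, 0, 25, 0, 0, 0, 0, 0, 0, 25, 0, 0, 0, 0, 0, 0, 25, 0, 0, 0, 0, 0, 0, 25, 0, 0, 0, 0, 0, 0, 25]
  force: 20

```text
clock: 11.2
position: [0.4217, -0.3487, 0.0442]
ee_rot: [1.63, 2.685, 0.0]
force: [-0.4, 1.3, 5.7]
width: 0.347
gripper_force: 20.0
```

Emit:
arm_command:
  deltas: [0, 0, 0, 0, 0, 0.03, 25, 0, 0, 0, 0, 0, 0.07, 25, 0, 0, 0, 0, 0, 0.11, 25, 0, 0, -0.08, 0.0635, 0.3707, 0.13, 25, 0, 0, -0.16, 0.0635, 0.3707, 0.13, 25, 0, 0, -0.24, 0.0635, 0.3707, 0.13, 25, 0, 0, -0.32, 0.0635, 0.3707, 0.13, 25, 0, 0, -0.4, 0.0635, 0.3707, 0.13, 25, 0, 0, -0.48, 0.0635, 0.3707, 0.13, 25, 0, 0, -0.502, 0.0635, 0.3707, 0.13, 25, 0, 0, -0.502, 0.0635, 0.3707, 0.13, 25, 0, 0, -0.502, 0.0635, 0.3707, 0.13, 25, 0, 0, -0.502, 0.0635, 0.3707, 0.13, 25, 0, 0, -0.502, 0.0635, 0.3707, 0.13, 25, 0, 0, -0.502, 0.0635, 0.3707, 0.13, 25]
  force: 40

```text
clock: 12.7
position: [0.4846, 0.0205, 0.1737]
ee_rot: [2.539, 1.85, -0.001]
force: [-0.3, -0.2, -0.5]
width: 0.345
gripper_force: 40.0
```

Run:
```python
from h import *
I={n:optics.get_image(n) for n in("top","side")}
for n in I: cv2.imwrite(f"pics/{n}3.png",I[n])
s=sensors.observe(); P=np.array(s["position"]);print(s["clock"],P,s["ee_rot"],s["joints"],s["force"],s["width"])
z=P[2]-.0205
for n in I:
    h,sa,v=cv2.split(cv2.cvtColor(I[n],cv2.COLOR_BGR2HSV))
    for c in blobs((h>100)&(h<118)&(sa>120)&(v>40),100): print(n,"blue",np.round(cen(c)),rect(n,c,z))
    a=np.deg2rad(-17.7);R=np.array([[np.cos(a),-np.sin(a)],[np.sin(a),np.cos(a)]])
    q=[np.r_[P[:2]+R@[i*.042,j*.062],z] for i,j in((1,1),(1,-1),(-1,-1),(-1,1))]
    cv2.polylines(I[n],[np.round(pix(n,q)).astype(int)],True,(0,255,255),1); print(n,pix(n,q).round(1).tolist())
a=cv2.resize(I["top"][195:305,220:330],None,fx=3.5,fy=3.5,interpolation=2)
b=cv2.resize(I["side"][100:250,240:340],None,fx=3.9,fy=3.9,interpolation=2)
o=np.zeros((590,800,3),np.uint8);o[:a.shape[0],:a.shape[1]]=a;o[:b.shape[0],400:400+b.shape[1]]=b
cv2.imwrite("pics/crop3.png",o)
```

```text
12.8 [0.4847438  0.02085961 0.17376135] [ 2.53883869e+00  1.85019708e+00 -2.02700510e-04] [-0.51042348  0.30059846  0.44924581  2.02476532 -0.17150229  0.85191546
 -0.27655175] [-0.25944784 -0.56632504 -0.41626372] 0.34202769541765277
top blue [416. 347.] [ 221.62 -343.81  106.87  156.56   43.43]
top blue [283. 251.] [468.36 -18.43  41.02  83.82  72.05]
top blue [480. 258.] [ 436.72 -520.26  107.87  156.59  -27.01]
top blue [601. 259.] [ 431.04 -842.4   197.36  234.07   81.64]
top [[248.8, 222.7], [295.2, 236.0], [285.6, 267.4], [238.8, 253.8]]
side blue [374. 455.] [ 451.35 -569.79   83.01  101.12   63.23]
side blue [210. 413.] [ 230.42 -429.48  101.29  149.05   42.94]
side blue [295. 190.] [485.16  16.13  84.43 120.17 -19.09]
side [[315.6, 164.1], [313.8, 204.9], [272.8, 204.7], [277.3, 163.9]]
```

View pics/crop3.png

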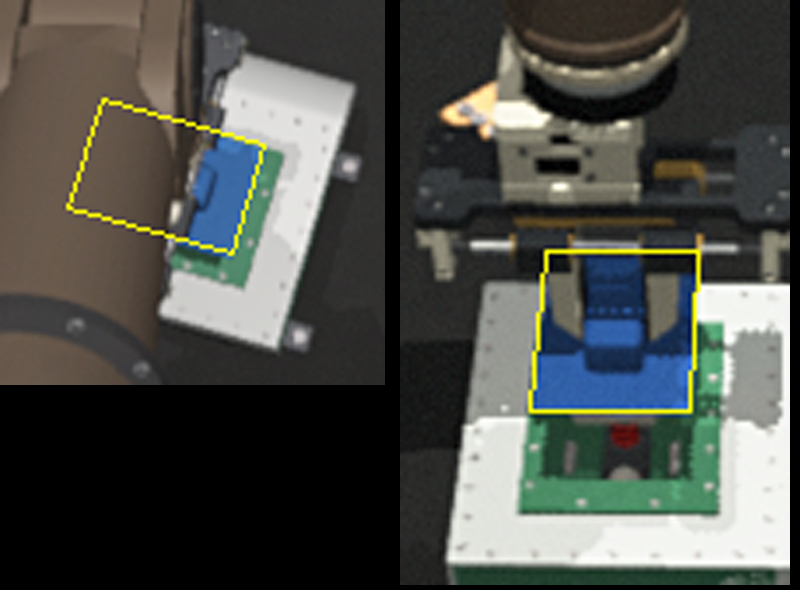

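The crops show the cover over the opening. Its flange lies close to the predicted yellow outline in both views, and the red pin is visible under it. I'll measure the along-cover offset against that outline.

Run:
```python
from h import *
P=np.array([.4847,.0209,.1738]);a=np.deg2rad(-17.7);R=np.array([[np.cos(a),-np.sin(a)],[np.sin(a),np.cos(a)]])
def loc(n,c,z,o): return (plane(n,c.reshape(-1,2).astype(float),z)[:,:2]-o)@R*1000
for n,(u,v_) in(("top",(283,251)),("side",(295,190))):
    I=cv2.imread(f"pics/{n}3.png");h,s,v=cv2.split(cv2.cvtColor(I,cv2.COLOR_BGR2HSV))
    c=min(blobs((h>100)&(h<118)&(s>120)&(v>40),100),key=lambda c:np.hypot(cen(c)[0]-u,cen(c)[1]-v_))
    L=loc(n,c,P[2]-.0205,P[:2])
    e=[np.median(L[(abs(L[:,0]-k)<5)&(L[:,1]<-50),1]) for k in(-30,-20,0,20,30)]
    I0=cv2.imread(f"pics/{n}0.png");h,s,v=cv2.split(cv2.cvtColor(I0,cv2.COLOR_BGR2HSV))
    g=max([c for c in blobs((h>45)&(h<90)&(s>70)&(v>50),300) if 200<cen(c)[1]<270],key=cv2.contourArea if n=="top" else lambda c:-cen(c)[1])
    G=loc(n,g,.085,np.array([.4847,.0221]))
    print(n,"cover -y edge",np.round(e,1),"rim -y edge",[np.round(np.median(G[(abs(G[:,0]-k)<5)&(G[:,1]<-60),1]),1) for k in(-40,-20,0,20,40)])
```

```text
top cover -y edge [-61.7 -61.6 -62.1 -61.8 -61.8] rim -y edge [np.float64(-71.7), np.float64(-66.6), np.float64(-71.3), np.float64(-68.6), np.float64(-71.3)]
side cover -y edge [-62.9 -62.8 -62.6 -62.4 -65.1] rim -y edge [np.float64(-71.9), np.float64(-74.5), np.float64(-74.3), np.float64(-74.1), np.float64(-73.9)]
```

The cover sits about 1-2 mm towards -y of centre, so I shift it +1.2 mm along the opening and lower it to the clips.

Emit:
arm_command:
  deltas: [0, 0, 0, 0.0004, 0.0012, -0.015, 25, 0, 0, 0, 0.0004, 0.0012, -0.028, 25, 0, 0, 0, 0.0004, 0.0012, -0.036, 25, 0, 0, 0, 0.0004, 0.0012, -0.043, 25, 0, 0, 0, 0.0004, 0.0012, -0.049, 25, 0, 0, 0, 0.0004, 0.0012, -0.053, 25, 0, 0, 0, 0.0004, 0.0012, -0.053, 25]
  force: 60

```text
clock: 13.5
position: [0.4851, 0.0232, 0.1204]
ee_rot: [-2.537, -1.853, 0.001]
force: [0.4, 0.7, -1.2]
width: 0.346
gripper_force: 60.0
```

Emit:
arm_command:
  deltas: [0, 0, 0, 0, 0, -0.002, 25, 0, 0, 0, 0, 0, -0.004, 25, 0, 0, 0, 0, 0, -0.005, 25, 0, 0, 0, 0, 0, -0.006, 25, 0, 0, 0, 0, 0, -0.006, 25]

```text
clock: 14.0
position: [0.4861, 0.0235, 0.1156]
ee_rot: [2.536, 1.853, 0.003]
force: [-1.4, -0.2, 7.6]
width: 0.347
gripper_force: 60.0
```

Emit:
arm_command:
  deltas: [0, 0, 0, 0, 0, -0.0015, 25, 0, 0, 0, 0, 0, -0.003, 25, 0, 0, 0, 0, 0, -0.0045, 25, 0, 0, 0, 0, 0, -0.006, 25, 0, 0, 0, 0, 0, -0.007, 25, 0, 0, 0, 0, 0, -0.007, 25]

```text
clock: 14.6
position: [0.4852, 0.0232, 0.1079]
ee_rot: [-2.537, -1.853, 0.0]
force: [-1.0, 0.4, 3.5]
width: 0.344
gripper_force: 60.0
```

Emit:
arm_command:
  deltas: [0, 0, 0, 0, 0, -0.0005, 25, 0, 0, 0, 0, 0, -0.001, 25, 0, 0, 0, 0, 0, -0.0015, 25, 0, 0, 0, 0, 0, -0.0015, 25, 0, 0, 0, 0, 0, -0.0015, 25]

```text
clock: 15.1
position: [0.4852, 0.0232, 0.1079]
ee_rot: [-2.536, -1.852, -0.001]
force: [-9.1, 0.6, 28.7]
width: 0.347
gripper_force: 60.0
```

Emit:
arm_command:
  deltas: [0, 0, 0, 0, 0, 0.0008, 25, 0, 0, 0, 0, 0, 0.0008, 25, 0, 0, 0, 0, 0, 0.0008, 25, 0, 0, 0, 0, 0, 0.0008, 25, 0, 0, 0, 0, 0, 0.0008, 25]

```text
clock: 15.6
position: [0.4852, 0.0232, 0.1079]
ee_rot: [-2.537, -1.852, -0.001]
force: [-5.2, -0.7, 15.0]
width: 0.342
gripper_force: 60.0
```

Run:
```python
from h import *
I={n:optics.get_image(n) for n in("top","side")}
s=sensors.observe(); P=np.array(s["position"]);print(s["clock"],P,s["ee_rot"],s["force"],s["ft_torque"])
z=.087
for n in I:
    a=np.deg2rad(-17.7);R=np.array([[np.cos(a),-np.sin(a)],[np.sin(a),np.cos(a)]])
    q=[np.r_[np.array([.4849,.0222])+R@[i*.042,j*.062],z] for i,j in((1,1),(1,-1),(-1,-1),(-1,1))]
    I[n+"o"]=None
    cv2.imwrite(f"pics/{n}4.png",I[n])
a=cv2.resize(I["top"][205:305,220:330],None,fx=3.5,fy=3.5,interpolation=2)
b=cv2.resize(I["side"][130:280,240:340],None,fx=3.9,fy=3.9,interpolation=2)
o=np.zeros((590,800,3),np.uint8);o[:a.shape[0],:a.shape[1]]=a;o[:b.shape[0],400:400+b.shape[1]]=b
cv2.imwrite("pics/crop4.png",o)
```

```text
15.7 [0.4851886  0.0232375  0.10789398] [-2.53666622e+00 -1.85253023e+00 -6.05564916e-04] [-4.2907529   0.47804981 15.46356582] [-0.19067367  1.18308565  0.0570499 ]Traceback (most recent call last):
  File "<stdin>", line 5, in <module>
RuntimeError: dictionary changed size during iteration
```

Run:
```python
from h import *
T,S=optics.get_image("top"),optics.get_image("side")
a=cv2.resize(T[205:305,220:330],None,fx=3.5,fy=3.5,interpolation=2)
b=cv2.resize(S[130:280,240:340],None,fx=3.9,fy=3.9,interpolation=2)
o=np.zeros((590,800,3),np.uint8);o[:a.shape[0],:a.shape[1]]=a;o[:b.shape[0],400:400+b.shape[1]]=b
cv2.imwrite("pics/crop4.png",o); s=sensors.observe(); print(s["clock"],s["position"],s["force"])
```

```text
15.8 [0.48516838 0.02322861 0.10788441] [-4.46885909  1.1589748  16.27394953]
```

View pics/crop4.png

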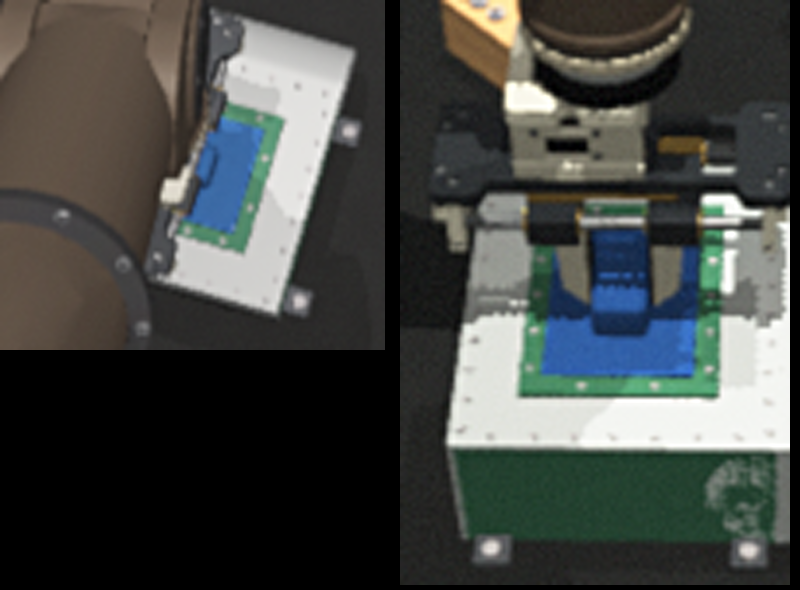

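The crops show the blue flange lying flat and square inside the green rim. The TCP is at 0.1079 m, the exact height for home, and the push is about 15 N, of which the clips may carry some. I'm handing in with that push held.

```bash
python3 -c "
from cell import arm
print(arm.sign_off())"
```

```text
the job is handed in; nothing more can be done
None
```

The pin is home through the fork, and the cover has snapped in flush on the rim with the arm still pressing at about 15 N (roughly 1.5 kg); I handed the job in at about 15.8 s, but the sign-off gave no verdict.

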